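Clamp a sealed well plate in its jig and hold the tensioner

ROBOT

A 6-joint arm with a two-finger parallel gripper is mounted at the origin on the work surface. World frame = base frame: x ahead of the robot, y to its left, z up, the work surface at z = 0. Lengths are in m, angles in rad, forces in N, time in s.
With the tool pointing down it reaches from about 0.375 to 0.9 m from the base axis. Payload 3.1 kg.
Tool frame: the origin (TCP) lies between the finger pads; the fingertips stand manip.nose_length ahead of it and the grasp point (between the pads) lies 5 mm behind it (manip.nose_length is the distance from the TCP to the fingertips, in m); z points along the fingers, y is the line along which they close (so a half turn about z gives the same grasp; the last joint's range is limited). The gripper opens to 85 mm and grips with 20 to 120 N. Pads are 22 mm wide; open, the fingers measure 114 mm over their backs; the gripper's body (76 mm by 85 mm) begins 54 mm behind the grasp point. The pads swing forward as they close: fully open they stand 13 mm farther back than shut.
Start: joints at [-1.383, 0.527, 1.433, -0, 1.181, -0.178], TCP at [0.224, -0.584, 0.245] pointing down, gripper open.
Joint ranges: [-3.08, 3.08], [-0.75, 2.2], [0.22, 2.44], [-1.43, 4.57], [0, 2.65], [-2.85, 2.85]. Speed limits (rad/s): [2.79, 2.79, 3.14, 3.14, 3.14, 3.14].

INTERFACE

Orientations are given as a unit quaternion [x, y, z, w].
In Python, from station import monitor, eyes, job, manip gives the robot as it stands.
- The arm moves only by the shell command python3 -m pendant 'ROWS' [FORCE]. ROWS is JSON, a list that holds one entry, the list of rows, each a list of 7 numbers: the shift along the tool's x, y, z as a fraction of full scale, then the turn, a rotation vector about the tool's x, y, z as a fraction of full scale, then the opening, from 0 (shut) to 1 (fully open). A call has 1 to 20 rows; each row shifts and turns the commanded pose from where the row before left it, along the tool's axes as they then stand; what a row does not reach is not made up. Full scale, the value 1, is 800 mm for a shift and 0.12 rad for a turn. A row lasts 1/10 s, in which the tool goes at most 50 mm and 8.59 degrees, less where a joint would pass 70% of its speed; a pose out of reach is approached as far as the arm can. A call with a number of a shift or a turn outside -1 to 1 is refused whole. A call with a gripper value outside its range is refused whole. The fingers move at their own pace and stop on an object; FORCE is the grip in N (left out, the last holds). Time passes only in rows, so rows that do not move let the fingers close. It gives the time, the measured TCP pose, the force, the opening and the grip force at its end, in the units of the state.
- monitor.sense(): the state, without advancing time (a new reading comes with each control period).
- eyes.snapshot(name): name is "scene" or "top"; returns a dict with "pixels" (420x560x3 uint8, red, green, blue), "depth" (420x560 float32, m along the optical axis (not along the pixel's ray), 0 where there is no reading), "intrinsics" (3x3 intrinsics, pixels), "eye" and "attitude" of the camera in the world. Camera axes: x right, y down, z forward; pixel columns grow to the right and rows downward; lengths in m; the calibration is good to about 2 mm. A picture is of the moment at which its call begins.
- job.sign_off(): hands the job in; it is judged then, once.
The state is a dict: "t": time; "q": joint angles; "qd": joint speeds; "tau": joint torques, N m; "tcp_pos": TCP position; "tool_rot": TCP orientation; "force": force on the tool from outside, world axes, zero at the start; "ft_torque": the same for the moment, N m; "finger_gap": opening from 0.0 (shut) to 1.0 (fully open); "gripper_force": force on a finger pad.
Only numpy, scipy, OpenCV 4.12 (cv2) and the standard library are available. Lean on these libraries where they do the work, as an engineer would, in place of code of your own. Each camera call takes 0.05 s, during which the arm holds its last target. There are 200 camera calls.

TASK

Gently lower the blue lid of the plate clamp jig until it lies shut on the frame over the well plate. Then, with the fingers on the orange post, push the sprung tensioner arm back (away from the robot) past its ratchet click and keep it pushed in to clamp the seal: the arm springs back if let go, so finish while still holding it there, at rest. Leave everything else on the bench where it is.

Things in the scene. Friction and masses are not known exactly. Their poses are not given: they have to be found in the camera images.
- jig: plate clamp jig, bolted down. Origin: bench level under the centre of its grey frame (160 along x, 150 along y, top 60 mm above the bench). Aluminium base plate 220 along x, y = -235 to +100 mm, 12 mm thick. Its x axis points away from the robot, turned at most 0.3 rad; z is up. The lid's hinge is on the far (+x) rim; the tensioner is on the -y side of the frame.
- lid (a joint): angle of the blue lid (rad): 0 = flat on the frame, positive = open, its front edge raised (it starts between about 0.5 and 0.9). The hinge is stiff: the lid stays where it is left, and about 1 to 3 N down on the tab moves it.
- lid_tab (a point): middle of the top face of the orange tab on the lid's front edge (tab 30 mm front to back, 70 mm wide along jig y, 9 mm thick). With the lid shut it is at jig x = -94, y = 0 mm and 69.5 mm above the bench. Its x and z axes tilt with the lid.
- lid_hinge (a point): point on the lid's hinge line, in the middle, at the level of the lid's underside: jig x = +80, y = 0 mm, 60.5 mm above the bench. The tab's point lies 174 mm from it along the lid and 9 mm above the underside plane.
- tensioner (a joint): sprung arm angle (rad): 0 = at rest, growing as the post at its end is pushed away from the robot (anticlockwise from above). The brass pawl meets its tooth at 0.24, passes the crest at 0.40 and has snapped down behind it (click) by 0.55; rear stop 0.62. It does not lock: let go, the arm springs back. Push at the post: 4 to 8 N at first, up to 13 N up the tooth, 4 to 10 N after.
- post_top (a point): centre of the top of the orange round post on the free end of the tensioner arm: 18 mm diameter, vertical, 22 to 87 mm above the bench, 100 mm from the pivot. The steel arm between them is 16 mm wide, its top 34 mm above the bench. At rest the post lies 30 mm nearer the robot (along jig x) than the pivot, at the rear stop 30 mm farther.
- pivot_pin (a point): the vertical axis of the tensioner arm, at jig x = -10, y = -112 mm, 22 mm above the bench; a steel pin with a brass coil around it stands here up to 64 mm above the bench. The arm points to jig -y when half way (0.31 rad).
- tube_block: green block 34 x 70 x 22 mm with white tube caps, standing on the rear of the jig's base plate, behind the arm's swing; loose, to be left alone; origin at the centre of its underside
- tip_box: blue pipette tip box with clear lid, 85 x 122 x 62 mm; loose, to be left alone; origin at the centre of its underside
- spare_plate: white well plate lying flat, 86 x 128 x 15 mm; loose, to be left alone; origin at the centre of its underside
- reagent: amber jar, 56 mm across, 120 mm high; loose, to be left alone; origin at the centre of its underside
- beaker: clear cup, 70 mm across, 80 mm high; loose, to be left alone; origin at the centre of its underside
- mouse: black computer mouse 100 x 58 x 34 mm; loose, to be left alone; origin at the centre of its underside
- roller: hand roller with wooden handle and black rubber wheel, 130 x 60 x 32 mm; loose, to be left alone; origin at the centre of its underside
- marker: white marker pen with red cap, 145 x 15 x 15 mm, lying on the +y edge of the jig's base plate, beside the frame; loose, to be left alone; origin at the centre of its underside

How it is judged:
By the outcome, as a careful person would: the job done as asked, in the order asked, and still so for the second after the job is handed in, while the arm keeps its last pose, push and grip.
It also fails if it takes over 43 s, if anything falls off the work surface, if the arm or the gripper's body presses on something with over 40 N, if the wrist force passes 120 N, or if a joint passes its speed limit or range.

## Working session

There is one attempt and no reset: what is moved stays moved. The work goes in short steps, Python scripts to look and compute and a shell command to move; the robot and the scene stay as the last step left them, time stands still between calls to the robot, and variables do not carry over. Pictures are saved under pics/ and viewed, at most 10 in all, crops included, and the job is handed in when it is done.

```bash
mkdir -p pics; ls; python3 - <<'E'
from station import monitor, eyes, job, manip
import cv2,numpy as np
s=monitor.sense();print({k:np.round(v,3) for k,v in s.items()},manip.nose_length)
for n in("scene","top"):
    d=eyes.snapshot(n);cv2.imwrite(f'pics/{n}0.png',d["pixels"][...,::-1]);np.savez(f'{n}0.npz',**d)
    print(n,d["intrinsics"],d["eye"],d["attitude"])
E
```

```text
pics
{'t': np.float64(0.0), 'q': array([-1.383,  0.528,  1.434,  0.   ,  1.181, -0.179]), 'qd': array([ 0.002, -0.002, -0.001, -0.   , -0.002,  0.   ]), 'tau': array([ 2.0000e-03, -4.4234e+01, -1.7803e+01,  0.0000e+00,  9.0000e-03,
        0.0000e+00]), 'tcp_pos': array([ 0.223, -0.583,  0.244]), 'tool_rot': array([ 0.983,  0.182,  0.   , -0.001]), 'force': array([0.497, 0.359, 0.464]), 'ft_torque': array([-0.007,  0.002,  0.039]), 'gripper_force': np.float64(0.0), 'finger_gap': np.float64(1.0)} 0.014
scene [[523.91430101   0.         272.22402599]
 [  0.         523.91430101 215.45571278]
 [  0.           0.           1.        ]] [1.11478397 0.52395209 1.07916859] [ 0.38138094  0.86505681 -0.29737061 -0.1334017 ]
top [[535.68847237   0.         284.87529401]
 [  0.         535.68847237 208.39707323]
 [  0.           0.           1.        ]] [ 0.37999303 -0.0185898   1.43370199] [ 0.71345241 -0.69908277  0.02866203 -0.0380451 ]
```

View pics/top0.png

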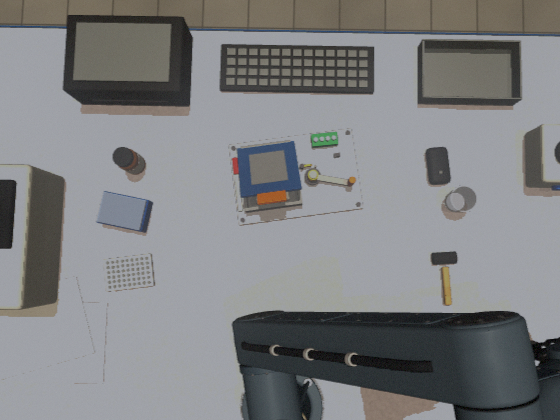

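View pics/scene0.png

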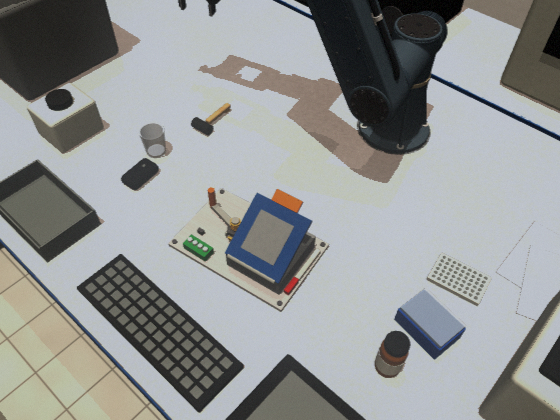

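The top view shows the jig: base plate corners at about (230,142), (351,128), (363,208) and (240,224), orange tab (271,197), post (351,181) and pin (313,175). The scene view shows tab (287,201) and post (212,195).

```bash
cat > h.py <<'E'
import numpy as np,cv2
from scipy.spatial.transform import Rotation as R
def cloud(d):
    K=d["intrinsics"];z=d["depth"];v,u=np.mgrid[:z.shape[0],:z.shape[1]]
    p=np.stack([(u-K[0,2])/K[0,0]*z,(v-K[1,2])/K[1,1]*z,z],-1)
    return p@R.from_quat(d["attitude"]).as_matrix().T+d["eye"]
def orange(d):
    h=cv2.cvtColor(np.ascontiguousarray(d["pixels"]),cv2.COLOR_RGB2HSV)
    return cv2.inRange(h,(5,170,90),(16,255,255))>0
def blue(d):
    h=cv2.cvtColor(np.ascontiguousarray(d["pixels"]),cv2.COLOR_RGB2HSV)
    return cv2.inRange(h,(105,150,40),(125,255,255))>0
E
python3 - <<'E'
from h import *
for n in("top","scene"):
    d=np.load(n+"0.npz");P=cloud(d)
    k,l,s,c=cv2.connectedComponentsWithStats(orange(d).astype(np.uint8))
    for i in range(1,k):
        if s[i,4]<15: continue
        q=P[(l==i)&(d["depth"]>0)]
        print(n,c[i].round(),s[i,4],q.mean(0).round(3),q.min(0).round(3),q.max(0).round(3))
    k,l,s,c=cv2.connectedComponentsWithStats(blue(d).astype(np.uint8))
    for i in range(1,k):
        if s[i,4]<200: continue
        q=P[(l==i)&(d["depth"]>0)];m=q.mean(0);nn=np.linalg.svd(q-m,full_matrices=False)[2][2]
        print(n,'blue',c[i].round(),s[i,4],m.round(3),nn.round(3))
d=np.load("top0.npz");P=cloud(d)
# base plate: points 5..18 mm high near jig
m=(P[...,2]>.007)&(P[...,2]<.018)&(d["depth"]>0);m[:110]=0;m[235:]=0;m[:,:215]=0;m[:,380:]=0
m=cv2.morphologyEx(m.astype(np.uint8),cv2.MORPH_OPEN,np.ones((3,3)))>0
q=P[m][:,:2].astype(np.float32);r=cv2.minAreaRect(q*1000);print(m.sum(),r,cv2.boxPoints(r))
E
```

```text
top [271. 197.] 259 [0.528 0.033 0.16 ] [ 0.512 -0.     0.148] [0.543 0.065 0.172]
scene [210. 190.] 20 [ 0.583 -0.165  0.088] [ 0.576 -0.172  0.083] [ 0.589 -0.16   0.091]
scene [287. 200.] 337 [0.526 0.037 0.161] [0.511 0.002 0.151] [0.544 0.071 0.17 ]
4055 ((602.5592651367188, -22.996185302734375), (220.79054260253906, 334.7434387207031), 8.957347869873047) [[ 467.45068  125.1459 ]
 [ 519.56995 -205.51517]
 [ 737.66785 -171.13828]
 [ 685.5486   159.5228 ]]
```

```bash
cat >> h.py <<'E'
YAW=0.156; O=np.array([.592,.0437,0]); J=R.from_euler('z',YAW).as_matrix()
def tojig(p): return (np.asarray(p)-O)@J
E
python3 -m pendant '[[[0,0,0,0,0,0.88,0],[0,0,0,0,0,0.88,0],[0.031,-0.044,0,0,0,0,0],[0.031,-0.044,0,0,0,0,0],[0.031,-0.044,0,0,0,0,0],[0.031,-0.044,0,0,0,0,0],[0.031,-0.044,0,0,0,0,0],[0.031,-0.044,0,0,0,0,0],[0.031,-0.044,0,0,0,0,0],[0.031,-0.044,0,0,0,0,0],[0.031,-0.044,0,0,0,0,0],[0.031,-0.044,0,0,0,0,0],[0.031,-0.044,0,0,0,0,0],[0.031,-0.044,0,0,0,0,0],[0.031,-0.044,0,0,0,0,0],[0.031,-0.044,0,0,0,0,0],[0,0,0,0,0,0,0],[0,0,0,0,0,0,0]]]' 40
python3 - <<'E'
from h import *
from station import monitor
s=monitor.sense();print(tojig(s["tcp_pos"]),R.from_quat(s["tool_rot"]).as_matrix().round(3),s["force"],s["t"])
E
```

```text
t: 1.9
tcp_pos: [0.4906, -0.0424, 0.245]
tool_rot: [0.997, 0.079, -0.001, 0.0]
force: [0.2, -0.1, 0.1]
finger_gap: -0.002
gripper_force: 0.0
[-0.11357116 -0.06927401  0.24495355] [[ 0.988  0.157 -0.001]
 [ 0.157 -0.988 -0.   ]
 [-0.001  0.    -1.   ]] [ 0.23233042 -0.06489153  0.14333701] 1.9
```

```bash
python3 -m pendant '[[[0.03,-0.043,0,0,0,0,0],[0.03,-0.043,0,0,0,0,0],[0,0,0.025,0,0,0,0],[0,0,0.025,0,0,0,0],[0,0,0.012,0,0,0,0],[0,0,0,0,0,0,0],[0,0,0,0,0,0,0]]]'
python3 - <<'E'
from h import *
from station import monitor,eyes
s=monitor.sense();print(tojig(s["tcp_pos"]),s["force"],s["t"])
d=eyes.snapshot("scene");cv2.imwrite('pics/s1.png',cv2.resize(d["pixels"][120:320,170:400,::-1],None,fx=3,fy=3))
E
```

```text
t: 2.6
tcp_pos: [0.5277, 0.031, 0.196]
tool_rot: [0.997, 0.076, 0.0, 0.0]
force: [0.3, -0.1, 0.2]
finger_gap: -0.001
gripper_force: 0.0
[-0.0654484  -0.00253219  0.1959884 ] [ 0.28805501 -0.09643725  0.15078431] 2.6
```

View pics/s1.png

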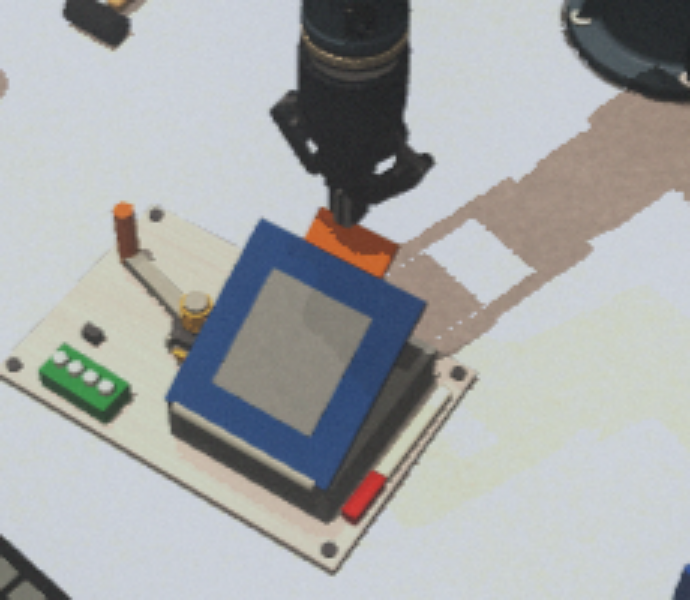

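The crop shows the closed fingertips (350,215) just above the orange tab (350,240). I'll start lowering.

```bash
python3 -m pendant '[[[0,0,0.006,0,0,0,0],[0,0,0.006,0,0,0,0],[0,0,0.004,0,0,0,0],[0,0,0.004,0,0,0,0],[-0.002,0,0.005,0,0,0,0],[-0.003,0,0.005,0,0,0,0],[-0.003,0,0.005,0,0,0,0],[-0.003,0,0.005,0,0,0,0],[-0.0025,0,0.005,0,0,0,0],[-0.0025,0,0.005,0,0,0,0],[-0.002,0,0.005,0,0,0,0],[-0.002,0,0.005,0,0,0,0]]]'
python3 - <<'E'
from h import *
from station import monitor,eyes
s=monitor.sense();print(tojig(s["tcp_pos"]),s["force"],s["t"])
d=eyes.snapshot("scene");P=cloud(d);m=orange(d);v,u=np.nonzero(m);print(len(v),v.max(),P[m&(np.mgrid[:420,:560][1]>250)].mean(0))
E
```

```text
t: 3.85
tcp_pos: [0.5114, 0.0296, 0.1473]
tool_rot: [0.997, 0.077, -0.0, 0.0]
force: [0.7, -0.0, 1.2]
finger_gap: -0.0
gripper_force: 0.4
[-0.08184364 -0.00138605  0.14734562] [ 0.70681536 -0.02078403  1.16067213] 3.85
177 214 [0.51409701 0.03866975 0.12899945]
```

```bash
python3 -m pendant '[[[-0.002,0,0.005,0,0,0,0],[-0.002,0,0.005,0,0,0,0],[-0.0018,0,0.005,0,0,0,0],[-0.0016,0,0.005,0,0,0,0],[-0.0015,0,0.005,0,0,0,0],[-0.0013,0,0.005,0,0,0,0],[-0.0012,0,0.005,0,0,0,0],[-0.001,0,0.005,0,0,0,0],[-0.001,0,0.005,0,0,0,0],[-0.0008,0,0.005,0,0,0,0],[-0.0007,0,0.005,0,0,0,0],[-0.0005,0,0.005,0,0,0,0],[-0.0003,0,0.005,0,0,0,0],[-0.0003,0,0.004,0,0,0,0],[0,0,0.003,0,0,0,0],[0,0,0.002,0,0,0,0],[0,0,0,0,0,0,0]]]'
python3 - <<'E'
from h import *
from station import monitor,eyes
s=monitor.sense();print(tojig(s["tcp_pos"]),s["force"],s["t"])
E
```

```text
t: 5.6
tcp_pos: [0.4993, 0.0277, 0.0883]
tool_rot: [0.997, 0.077, 0.0, -0.0]
force: [-0.4, 0.6, -0.4]
finger_gap: -0.001
gripper_force: 0.0
[-0.09409857 -0.00140607  0.08830291] [-0.36565446  0.62081717 -0.4469656 ] 5.6
```

```bash
python3 -m pendant '[[[0,0,0.002,0,0,0,0],[0,0,0.002,0,0,0,0],[0,0,0.001,0,0,0,0],[0,0,0.001,0,0,0,0],[0,0,0,0,0,0,0]]]'; python3 -m pendant '[[[0,0,0.001,0,0,0,0],[0,0,0,0,0,0,0]]]'
```

```text
t: 6.1
tcp_pos: [0.4992, 0.0277, 0.0836]
tool_rot: [0.997, 0.077, 0.0, -0.0]
force: [0.2, -0.3, -0.3]
finger_gap: -0.001
gripper_force: 0.0
t: 6.3
tcp_pos: [0.4992, 0.0277, 0.0835]
tool_rot: [0.997, 0.077, 0.0, 0.0]
force: [-0.6, 0.1, 5.7]
finger_gap: 0.0
gripper_force: 2.7
```

```bash
python3 -m pendant '[[[0,0,0.001,0,0,0,0],[0,0,0,0,0,0,0]]]'; python3 -m pendant '[[[0,0,-0.003,0,0,0,0],[0,0,-0.02,0,0,0,0],[0,0,-0.03,0,0,0,0],[0.006,0.043,0,0,0,0,0],[0.006,0.043,0,0,0,0,0],[0.006,0.043,0,0,0,0,0],[0.005,0.043,0,0,0,0,0],[0,0.043,0,0,0,0,0],[0,0.043,0,0,0,0,0],[0,0,0,0,0,0,0]]]'
python3 - <<'E'
from h import *
from station import monitor,eyes
s=monitor.sense();print(tojig(s["tcp_pos"]),s["force"],s["t"])
for n in("scene","top"):
    d=eyes.snapshot(n);P=cloud(d)
    k,l,st,c=cv2.connectedComponentsWithStats(orange(d).astype(np.uint8))
    for i in range(1,k):
        q=tojig(P[(l==i)&(d["depth"]>0)])
        if st[i,4]>9: print(n,c[i].round(),st[i,4],q.mean(0).round(3),q.max(0).round(3))
    m=blue(d)&(P[...,0]>.45)&(P[...,0]<.72)&(P[...,1]>-.05)&(P[...,1]<.13);q=tojig(P[m]);print('lid',len(q),np.linalg.lstsq(np.c_[q[:,:2],np.ones(len(q))],q[:,2],rcond=None)[0])
    if n=="scene":cv2.imwrite('pics/s2.png',cv2.resize(d["pixels"][120:320,170:400,::-1],None,fx=3,fy=3))
E
```

```text
t: 6.5
tcp_pos: [0.4992, 0.0277, 0.0834]
tool_rot: [0.997, 0.077, 0.0, 0.0]
force: [-1.5, 0.2, 11.0]
finger_gap: 0.001
gripper_force: 5.8
t: 7.5
tcp_pos: [0.5509, -0.1783, 0.1246]
tool_rot: [0.997, 0.075, 0.002, 0.002]
force: [-0.1, 0.5, 0.1]
finger_gap: -0.002
gripper_force: 0.0
[-0.07507267 -0.21287564  0.1246468 ] [-0.07049598  0.50152984  0.10479576] 7.5
scene [211. 190.] 25 [-0.041 -0.203  0.089] [-0.034 -0.196  0.093]
scene [292. 216.] 249 [-0.095  0.004  0.071] [-0.08   0.038  0.075]
lid 85 [-0.01725108  0.00151489  0.07142938]
lid 35 [ 0.02432402 -0.02406559  0.07056765]
```

View pics/s2.png

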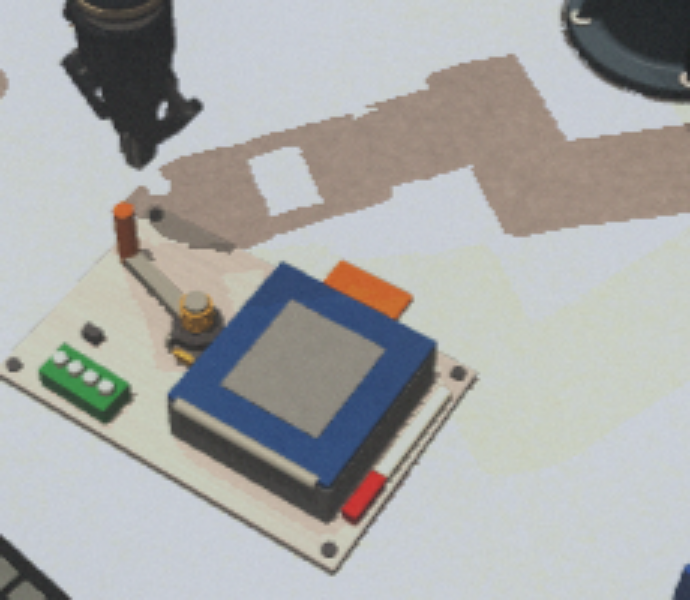

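The lid lies flat (tab at z 71 mm, level), and the fingers stand in front of the post (125,215). Next I descend and push.

```bash
python3 -m pendant '[[[0,-0.006,0.02,0,0,0,0],[0,0,0.025,0,0,0,0],[0,0,0.025,0,0,0,0],[0,0,0.01,0,0,0,0],[0,0,0,0,0,0,0],[0.005,0,0,0,0,0,0],[0.005,0,0,0,0,0,0],[0.005,0,0,0,0,0,0],[0.005,0,0,0,0,0,0],[0.003,0,0,0,0,0,0],[0,0,0,0,0,0,0]]]'
python3 - <<'E'
from h import *
from station import monitor,eyes
s=monitor.sense();print(tojig(s["tcp_pos"]),s["force"]@J,s["t"])
E
```

```text
t: 8.7
tcp_pos: [0.5659, -0.1661, 0.0607]
tool_rot: [0.997, 0.077, -0.001, 0.0]
force: [-3.9, -2.6, 1.5]
finger_gap: 0.001
gripper_force: 0.0
[-0.05838119 -0.20323712  0.06074817] [-4.22858422 -2.00382497  1.53600018] 8.7
```

```bash
python3 -m pendant '[[[-0.004,0.003,0,0,0,0,0],[0,0.003,0,0,0,0,0],[0.005,0,0,0,0,0,0],[0.005,0,0,0,0,0,0],[0.005,0,0,0,0,0,0],[0.005,0,0,0,0,0,0],[0.005,0,0,0,0,0,0],[0,0,0,0,0,0,0]]]'
python3 - <<'E'
from h import *
from station import monitor,eyes
s=monitor.sense();print(tojig(s["tcp_pos"]),s["force"]@J,s["t"])
E
```

```text
t: 9.5
tcp_pos: [0.5835, -0.1692, 0.0603]
tool_rot: [0.997, 0.078, -0.001, 0.001]
force: [-4.9, -4.3, 2.1]
finger_gap: 0.0
gripper_force: 2.0
[-0.04147308 -0.20897277  0.06032528] [-5.49792822 -3.49561957  2.05660537] 9.5
```

```bash
python3 - <<'E'
from h import *
from station import eyes
a=[]
for n,(r,c) in {"scene":(130,170),"top":(130,290)}.items():
    d=eyes.snapshot(n);a.append(cv2.resize(d["pixels"][r:r+100,c:c+100,::-1],None,fx=4,fy=4,interpolation=cv2.INTER_CUBIC))
cv2.imwrite('pics/c3.png',np.hstack(a))
E
```

```text
(no output)
```

View pics/c3.png

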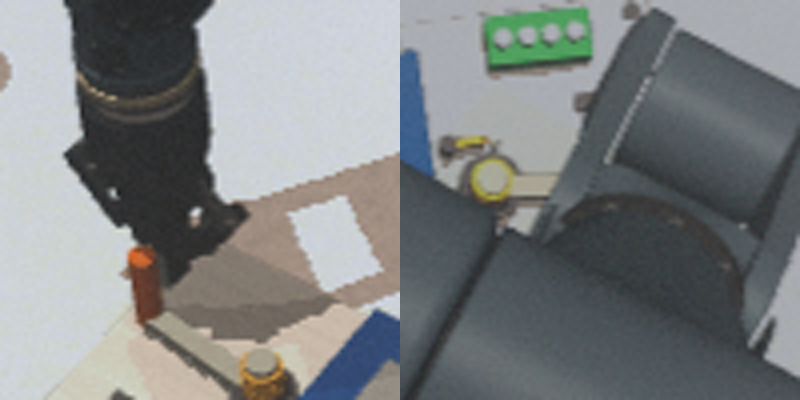

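The crop shows the fingertips (175,270) against the robot side of the post (145,285), and the arm has started to turn. I'll check the side offset numerically.

```bash
cat > chk.py <<'E'
from h import *
from station import monitor,eyes
s=monitor.sense();t=tojig(s["tcp_pos"]);f=s["force"]@J
d=eyes.snapshot("scene");P=cloud(d);h=cv2.cvtColor(np.ascontiguousarray(d["pixels"]),cv2.COLOR_RGB2HSV)
q=tojig(P);m=(cv2.inRange(h,(0,120,60),(16,255,255))>0)&(abs(q[...,1]+.205)<.04)&(q[...,2]>.04)&(q[...,2]<.1)&(abs(q[...,0])<.07)
top=q[m&(q[...,2]>.08)]
print('tcp',t.round(4),'f',f.round(1),'t',s["t"],'post n',m.sum(),q[m].mean(0).round(4),'top',len(top),top.mean(0).round(4))
x=t[0]+.0195;print('theta from tcp',.31+np.arcsin((x+.01)/.1),'from top',.31+np.arcsin((top[:,0].mean()+.01)/.1))
E
python3 chk.py
```

```text
tcp [-0.0418 -0.2089  0.0603] f [-6.  -3.3  0.6] t 9.6 post n 85 [-0.0198 -0.2048  0.0718] top 35 [-0.0223 -0.2067  0.0873]
theta from tcp 0.18629196310942323 from top 0.18638262434639452
```

```bash
python3 -m pendant '[[[0.005,0.001,0,0,0,0,0],[0.005,0,0,0,0,0,0],[0.005,0,0,0,0,0,0],[0.005,0,0,0,0,0,0],[0.005,0,0,0,0,0,0],[0.005,0,0,0,0,0,0],[0,0,0,0,0,0,0]]]'; python3 chk.py
```

```text
t: 10.35
tcp_pos: [0.6069, -0.1661, 0.0602]
tool_rot: [0.997, 0.077, -0.001, 0.0]
force: [-5.4, -4.7, 1.8]
finger_gap: 0.005
gripper_force: 2.6
tcp [-0.0179 -0.2096  0.0602] f [-6.1 -3.8  1.8] t 10.35 post n 87 [ 0.0038 -0.2053  0.0711] top 36 [ 0.001  -0.2066  0.0866]
theta from tcp 0.42594696965730705 from top 0.42018022457785104
```

```bash
python3 -m pendant '[[[0.005,0,0,0,0,0,0],[0.005,-0.001,0,0,0,0,0],[0.005,-0.001,0,0,0,0,0],[0.004,0,0,0,0,0,0],[0,0,0,0,0,0,0],[0,0,0,0,0,0,0]]]'; python3 chk.py
```

```text
t: 11.0
tcp_pos: [0.6202, -0.162, 0.0601]
tool_rot: [0.997, 0.078, -0.003, 0.0]
force: [-8.3, -5.1, 2.8]
finger_gap: 0.003
gripper_force: 3.5
tcp [-0.0041 -0.2076  0.0601] f [-9.  -3.7  2.8] t 11.0 post n 79 [ 0.0179 -0.2029  0.073 ] top 36 [ 0.0154 -0.2037  0.0867]
theta from tcp 0.5668199217389461 from top 0.5667533748416586
```

```bash
python3 -m pendant '[[[0.002,0,0,0,0,0,0],[0.002,0,0,0,0,0,0],[0,0,0,0,0,0,0],[0,0,0,0,0,0,0]]]'; python3 chk.py
```

```text
t: 11.45
tcp_pos: [0.6228, -0.1611, 0.0601]
tool_rot: [0.997, 0.078, -0.003, -0.0]
force: [-8.3, -4.4, 3.4]
finger_gap: -0.0
gripper_force: 3.6
tcp [-0.0013 -0.2071  0.0601] f [-8.8 -3.1  3.4] t 11.45 post n 86 [ 0.0204 -0.2018  0.0729] top 40 [ 0.0178 -0.2032  0.0869]
theta from tcp 0.5953762638681402 from top 0.5915954862348308
```

```bash
python3 -m pendant '[[[0.002,0,0,0,0,0,0],[0,0,0,0,0,0,0],[0,0,0,0,0,0,0],[0,0,0,0,0,0,0]]]'; python3 chk.py; python3 - <<'E'
from station import monitor,eyes
import cv2,numpy as np
d=eyes.snapshot("scene");cv2.imwrite('pics/s4.png',cv2.resize(d["pixels"][120:320,170:400,::-1],None,fx=3,fy=3));print(np.abs(monitor.sense()["qd"]).max())
E
```

```text
t: 11.9
tcp_pos: [0.6241, -0.1606, 0.0601]
tool_rot: [0.997, 0.078, -0.004, -0.001]
force: [-9.6, -2.8, 3.0]
finger_gap: 0.003
gripper_force: 3.6
tcp [ 0.     -0.2068  0.0601] f [-9.9 -1.3  3. ] t 11.9 post n 86 [ 0.0215 -0.2014  0.0726] top 40 [ 0.0192 -0.2027  0.0869]
theta from tcp 0.6094860748055095 from top 0.6062261870844259
0.0022267004406053043
```

View pics/s4.png

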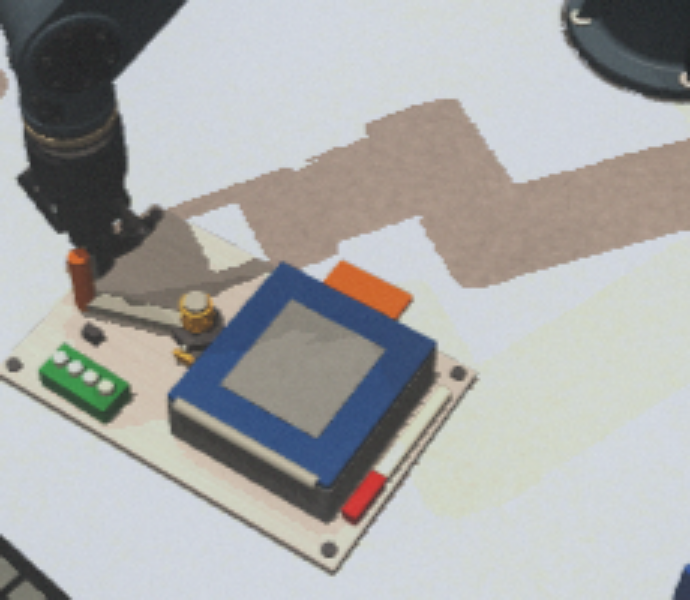

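The lid is flat. The arm is at its rear stop (85,325) with the fingers on the post (80,280), and the tube block and marker haven't moved. I'm signing off.

```bash
python3 -c "from station import job;print(job.sign_off())"
```

```text
the job is handed in; nothing more can be done
None
```

I handed in the job at about 12 s: the lid is shut flat on the frame, and the fingers are at rest holding the tensioner post at about 0.61 rad, past the 0.55 click, with about 10 N; the tube block and marker had not moved, and I did not re-check the other loose items.

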